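Reverse the press tools into the changeover rack

TASK

Move the four press tools from the full rack to the empty rack in reverse order, because the press takes them from the other end: the tool standing next to the full rack's post goes into the seat farthest from the empty rack's post, and so on, until the one farthest from the full rack's post stands next to the other post. Each must stand upright, down on the floor of its own seat and let go; carry them without dropping or toppling any.

Things in the scene. Friction and masses are not known exactly. Their poses are not given: they have to be found in the camera images.
- shelf_rack: The full rack: white steel rail fixed flat on the bench, 344 x 84 x 12 mm, carrying four square blue-rimmed seats in a row. A steel post (14 mm diameter, top 52 mm above the bench) stands at one end. Origin: centre of the rail's underside, on the bench; x along the row towards the post (at x = +158 mm), y across, z up. Seat centres at x = -108, -36, +36, +108 mm, y = 0. May be left or right.
- press_rack: The empty rack, fixed: rail, post, origin, axes and seat positions just as on the full rack (seats at x = -108, -36, +36, +108 mm, y = 0; post at x = +158 mm, 52 mm high), the seats in one piece with it. Each seat is a pocket 58 x 58 mm inside a rim 5 mm thick; pocket floor 18 mm and rim top 26 mm above the bench.
- air_cylinder: Compact air cylinder, loose, upright: square aluminium body 36 x 36 x 50 mm, steel rod 12 mm thick rising from its top to 68 mm, two small brass ports 4 mm proud on its +x face. Grip the flat faces at -y and +y, about 30 mm above the underside. Origin: centre of the underside; z up; x, y square to the faces. 0.2 kg.
- guide_pillar: Guide pillar, loose, standing upright: bright steel round shaft 22 mm diameter, 82 mm tall overall, on a round foot flange 40 mm diameter and 10 mm thick. Grip it on the shaft about 40 mm above its underside. Origin: centre of the underside; z up. 0.3 kg.
- drill_bush: Drill bush, loose, standing upright: short, thick bright steel cylinder 36 mm diameter, 46 mm tall, with a dark round bore showing on top, on a foot flange 40 mm diameter and 8 mm thick. Grip it on the cylinder about 32 mm above its underside. Origin: centre of the underside; z up. 0.33 kg.
- hex_punch: Hexagonal punch, loose, standing upright: dark steel hexagonal bar 28 mm across flats up to 56 mm, with a small bright conical tip to 70 mm, on a round foot flange 40 mm diameter and 8 mm thick. Grip it across flats about 34 mm above its underside; one pair of flats faces -y and +y. Origin: centre of the underside; z up. 0.28 kg.
- seat_air_cylinder: The seat on the full rack in which the air cylinder stands at the start; fixed. The four seats look alike: square grey plate 68 x 68 x 14 mm with a blue rim, pocket 58 x 58 mm, 8 mm deep, its floor 18 mm above the bench. Origin: centre of its underside; x, y parallel to the rack's.
- seat_guide_pillar: The seat on the full rack in which the guide pillar stands at the start; fixed. The four seats look alike: square grey plate 68 x 68 x 14 mm with a blue rim, pocket 58 x 58 mm, 8 mm deep, its floor 18 mm above the bench. Origin: centre of its underside; x, y parallel to the rack's.
- seat_drill_bush: The seat on the full rack in which the drill bush stands at the start; fixed. The four seats look alike: square grey plate 68 x 68 x 14 mm with a blue rim, pocket 58 x 58 mm, 8 mm deep, its floor 18 mm above the bench. Origin: centre of its underside; x, y parallel to the rack's.
- seat_hex_punch: The seat on the full rack in which the hex punch stands at the start; fixed. The four seats look alike: square grey plate 68 x 68 x 14 mm with a blue rim, pocket 58 x 58 mm, 8 mm deep, its floor 18 mm above the bench. Origin: centre of its underside; x, y parallel to the rack's.
Things that resemble listed ones, but are neither listed nor needed, are in the scene too. What is shaped like the air_cylinder but red is not meant.

How it is judged:
By the outcome, as a careful person would: the job done as asked, in the order asked, and still so for the second after the job is handed in, with the robot touching nothing.
It also fails if it takes over 96 s, if anything falls off the work surface, if the arm or the gripper's body presses on something with over 40 N, if the wrist force passes 120 N, or if a joint passes its speed limit or range.

ROBOT

A 6-joint arm with a two-finger parallel gripper is mounted at the origin on the work surface. World frame = base frame: x ahead of the robot, y to its left, z up, the work surface at z = 0. Lengths are in m, angles in rad, forces in N, time in s.
With the tool pointing down it reaches from about 0.35 to 0.975 m from the base axis. Payload 4.9 kg.
Tool frame: the origin (TCP) lies between the finger pads; the fingertips stand 25 mm ahead of it and the grasp point (between the pads) lies 6 mm ahead of it (manip.tcp_to_tips is the z of the fingertips in the tool frame, in m); z points along the fingers, y is the line along which they close (so a half turn about z gives the same grasp; the last joint's range is limited). The gripper opens to 85 mm and grips with 20 to 120 N. Pads are 22 mm wide; open, the fingers measure 114 mm over their backs; the gripper's body (76 mm by 85 mm) begins 54 mm behind the grasp point. The pads swing forward as they close: fully open they stand 13 mm farther back than shut.
Start: joints at [1.069, 0.053, 1.613, -0, 1.476, -0.119], TCP at [0.233, 0.58, 0.256] pointing down, gripper open.
Joint ranges: [-3.01, 3.01], [-1.01, 2.22], [0.06, 2.58], [-1.02, 4.17], [0.09, 2.62], [-3.14, 3.14]. Speed limits (rad/s): [2.57, 2.57, 3.14, 3.14, 3.14, 3.14].

INTERFACE

Orientations are given as a unit quaternion [w, x, y, z].
In Python, from plant import manip gives the robot as it stands. The module is installed in compiled form; this text tells all that it offers.
- The arm moves only by the tool arm_command, never from a script. Its argument "moves" is a list of rows, each a list of 3 entries, a list of its own where there are three numbers: the opening, from -1 (shut) to 1 (fully open), then the shift along the tool's x, y, z in units of 0.15 m (1.0 is 0.15 m), then the turn about the tool's z in units of 2 pi rad (1.0 is 2 pi rad). A call has 1 to 20 rows; each row is the pose to reach, as a shift and turn from the pose commanded when the call began, along the tool's axes at that moment, turning the shorter way round; what a row does not reach only later rows make up. A row lasts 1/12 s, in which the tool goes at most 41.7 mm and 7.16 degrees, less where a joint would pass 70% of its speed; a pose out of reach is approached as far as the arm can. A call with a number of a shift or a turn outside -1 to 1 is refused whole. A call with a gripper value outside its range is refused whole. The fingers move at their own pace and stop on an object; the grip force is fixed at half the most. Time passes only in rows, so rows that repeat a pose let the fingers close. It gives the time, the measured TCP pose, the force, the opening and the grip force at its end, in the units of the state.
- manip.state(): the state, without advancing time (a new reading comes with each control period).
- manip.grab_frame(name): name is "scene" or "top" or "wrist"; returns a dict with "frame" (420x560x3 uint8, red, green, blue), "fx", "fy", "cx", "cy" (pixels), "k1" (the pictures are not rectified: a ray, as slopes to the right and down, at radius r is drawn at 1 + k1 r^2 times it, then the intrinsics apply), "R" (3x3) and "t" (3): a world point X has camera coordinates R X + t. Camera axes: x right, y down, z forward; pixel columns grow to the right and rows downward; lengths in m; the calibration is good to about 2 mm. A picture is of the moment at which its call begins. There is no depth.
- manip.job_done(): hands the job in; it is judged then, once.
Trained networks look in a picture, given as the dict that the camera call returned (one of the last four; its "shot" number tells which), for a name from the list of things; names that differ only in an ending like _2 or _b are one class to them, and where a whole thing is asked for, a point or a joint stands for the part that bears it (a point fixed in the world has none). Each returns a list of dicts, best first, with "confidence" (0 to 1); they miss things now and then, are a little off and sometimes report something else, mostly with a low value. They report only what shows in the picture. A call takes as long as a camera call. They do not tell look-alikes from the thing itself.
- manip.search_frame(picture, target): "extent" ([left, top, right, bottom] in pixels, round what is visible of it).
The state is a dict: "time": time; "joint_pos": joint angles; "joint_vel": joint speeds; "joint_efforts": joint torques, N m; "tool_pos": TCP position; "tool_rot": TCP orientation; "contact_force": force on the tool from outside, world axes, zero at the start; "ft_torque": the same for the moment, N m; "gripper_width": opening from 0.0 (shut) to 1.0 (fully open); "grasp_force": force on a finger pad.
Only numpy, scipy, OpenCV 4.12 (cv2) and the standard library are available. Lean on these libraries where they do the work, as an engineer would, in place of code of your own. Each camera call takes 0.05 s, during which the arm holds its last target. There are 200 camera calls.

## Working session

There is one attempt and no reset: what is moved stays moved. The work goes in short steps, Python scripts to look and compute and a tool call to move; the robot and the scene stay as the last step left them, time stands still between calls to the robot, and variables do not carry over. Pictures are saved under pics/ and viewed, at most 17 in all, crops included, and the job is handed in when it is done.

Besides the shell and the picture viewer there is one more tool, called after "Request:" as name(argument=value, ...), one argument or row to a line, values as JSON. arm_command: Moves the arm, as the interface text tells. Shifts and turns lie within -1 to 1; 1 stands for 0.15 m of shift or 2 pi rad of turn. Its arguments: {"type":"object","properties":{"moves":{"type":"array"}},"required":["moves"]}

```bash
mkdir -p pics; cat > h.py <<'E'
import numpy as np, cv2
from plant import manip
from scipy.spatial.transform import Rotation as Rn
NAMES=["shelf_rack","press_rack","air_cylinder","guide_pillar","drill_bush","hex_punch"]
def save(p,name): cv2.imwrite("pics/"+name,cv2.cvtColor(p["frame"],cv2.COLOR_RGB2BGR))
def ray(p,u,v):
    xd=np.array([(u-p["cx"])/p["fx"],(v-p["cy"])/p["fy"]]); x=xd.copy()
    for _ in range(30): x=xd/(1+p["k1"]*(x@x))
    R=np.array(p["R"]);t=np.array(p["t"])
    return -R.T@t, R.T@np.array([x[0],x[1],1])
def atz(p,u,v,z):
    c,d=ray(p,u,v); return c+d*(z-c[2])/d[2]
def proj(p,X):
    c=np.array(p["R"])@np.array(X)+np.array(p["t"]); x=c[:2]/c[2]; x=x*(1+p["k1"]*(x@x))
    return np.array([x[0]*p["fx"]+p["cx"],x[1]*p["fy"]+p["cy"]])
def tri(obs):
    A=np.zeros((3,3));b=np.zeros(3)
    for p,u,v in obs:
        c,d=ray(p,u,v); d=d/np.linalg.norm(d); M=np.eye(3)-np.outer(d,d); A+=M;b+=M@c
    return np.linalg.solve(A,b)
E
python3 - <<'E'
from h import *
s=manip.state(); print({k:np.round(v,3) for k,v in s.items()}, manip.tcp_to_tips)
for n in ["scene","top","wrist"]:
    p=manip.grab_frame(n); save(p,n+"0.png"); print(n,np.round(-np.array(p["R"]).T@p["t"],3),p["fx"],p["k1"])
    for t in NAMES:
        print(t,[(np.round(d["extent"]).astype(int).tolist(),round(d["confidence"],2)) for d in manip.search_frame(p,t)[:3]])
E
```

```text
{'time': np.float64(0.0), 'joint_pos': array([ 1.069,  0.053,  1.614,  0.   ,  1.476, -0.119]), 'joint_vel': array([ 0.   , -0.   , -0.   , -0.001, -0.002,  0.   ]), 'joint_efforts': array([ 0.0000e+00, -3.9368e+01, -3.7018e+01, -0.0000e+00,  7.0000e-03,
       -0.0000e+00]), 'tool_pos': array([0.233, 0.579, 0.255]), 'tool_rot': array([-0.   ,  0.19 ,  0.982, -0.001]), 'contact_force': array([-0.624, -0.17 , -0.499]), 'ft_torque': array([-0.044,  0.007,  0.007]), 'grasp_force': np.float64(0.0), 'gripper_width': np.float64(1.0)} 0.025
scene [1.026 0.034 0.891] 468.5026228693333 0.01874687652681791
shelf_rack [([151, 136, 264, 272], 0.69)]
press_rack [([373, 167, 422, 322], 0.75)]
air_cylinder [([116, 205, 144, 232], 0.81), ([136, 171, 161, 195], 0.71), ([172, 213, 200, 244], 0.67)]
guide_pillar [([173, 217, 200, 244], 0.71), ([202, 171, 244, 199], 0.64), ([212, 155, 230, 190], 0.6)]
drill_bush [([225, 141, 242, 163], 0.91)]
hex_punch [([194, 189, 216, 215], 0.89)]
top [ 0.493 -0.068  0.971] 393.730832081858 -0.04693794911070085
shelf_rack [([312, 143, 376, 287], 0.81)]
press_rack [([154, 146, 211, 287], 0.95), ([340, 157, 365, 176], 0.3)]
air_cylinder [([342, 157, 363, 173], 0.84), ([400, 158, 413, 176], 0.82), ([389, 193, 414, 214], 0.65)]
guide_pillar [([335, 221, 349, 233], 0.67)]
drill_bush [([330, 248, 349, 266], 0.62), ([316, 241, 354, 274], 0.52)]
hex_punch [([338, 190, 354, 204], 0.57)]
wrist [0.162 0.609 0.374] 303.8275755645162 -0.05863686008531604
shelf_rack []
press_rack [([85, 380, 133, 419], 0.84)]
air_cylinder []
guide_pillar []
drill_bush []
hex_punch []
```

View pics/scene0.png

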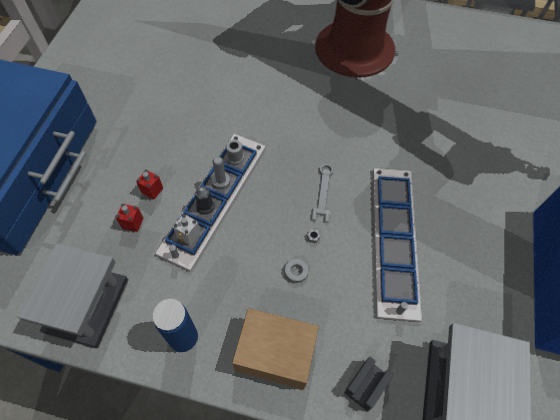

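View pics/top0.png

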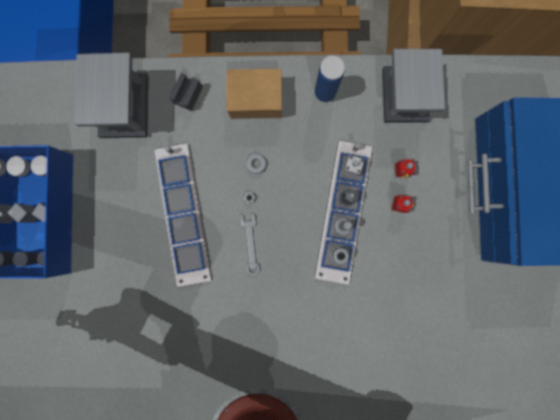

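The scene picture shows the full rack with its post at (172,252). From the post outwards come the air cylinder (186,230), hex punch (205,202), guide pillar (220,172) and drill bush (235,150). The empty rack's post is at (402,308), so its seats run (400,286), (398,252), (396,220), (394,191). The two red look-alikes at (129,218) and (150,184) stand off the rack. I'll measure next.

```bash
cat > seg.py <<'E'
from h import *
def seats(p,roi):
    l,t,r,b=roi
    hsv=cv2.cvtColor(p["frame"],cv2.COLOR_RGB2HSV)
    m=cv2.inRange(hsv,(100,90,40),(130,255,255)); k=np.zeros_like(m); k[t:b,l:r]=m[t:b,l:r]
    cs,h=cv2.findContours(k,cv2.RETR_CCOMP,cv2.CHAIN_APPROX_NONE)
    out=[]
    for i,c in enumerate(cs):
        if h[0][i][3]>=0 and cv2.contourArea(c)>60:   # inner holes
            rc=cv2.minAreaRect(c); out.append((rc[0],rc[1],cv2.contourArea(c)))
    return sorted(out,key=lambda o:o[0][1])
E
python3 - <<'E'
from seg import *
A=manip.grab_frame("scene");B=manip.grab_frame("top")
a=seats(A,(365,160,430,325));b=seats(B,(150,140,215,290))
for x in a: print("scene",np.round(x[0],1),np.round(x[1],1))
for x in b: print("top",np.round(x[0],1),np.round(x[1],1))
a=[x[0] for x in a];b=[x[0] for x in b][::-1]
if len(a)==len(b)==4:
    for u,v in zip(a,b): print(np.round(tri([(A,*u),(B,*v)]),4), np.round(atz(A,*u,.02),4),np.round(atz(B,*v,.02),4))
# rough full-rack points via zoom crops
c=cv2.resize(B["frame"][135:290,300:430],None,fx=4,fy=3.8,interpolation=cv2.INTER_CUBIC)[...,::-1]
c2=cv2.resize(A["frame"][125:275,110:275],None,fx=3.9,fy=3.9,interpolation=cv2.INTER_CUBIC)[...,::-1]
cv2.imwrite("pics/crop1.png",c2)
for n in NAMES[2:]:
    for P,nm in((A,"s"),(B,"t")):
        for d in manip.search_frame(P,n)[:3]:
            e=d["extent"];u,v=(e[0]+e[2])/2,(e[1]+e[3])/2
            print(n,nm,np.round(atz(P,u,v,.055),3),np.round(d["confidence"],2))
E
```

```text
scene [394.5 190.5] [30.5 23.4]
scene [396. 220.] [26. 30.]
scene [397.5 251. ] [28. 31.]
scene [399.  284.5] [32. 31.]
top [173.4 170.1] [25.2 25.2]
top [178.  199.2] [25.4 25.3]
air_cylinder s [ 0.661 -0.235  0.055] 0.92
air_cylinder s [ 0.667 -0.351  0.055] 0.76
air_cylinder s [ 0.581 -0.346  0.055] 0.76
air_cylinder t [ 0.557 -0.347  0.055] 0.9
air_cylinder t [ 0.652 -0.363  0.055] 0.73
air_cylinder t [ 0.653 -0.24   0.055] 0.51
guide_pillar s [ 0.515 -0.21   0.055] 0.91
guide_pillar t [ 0.512 -0.207  0.055] 0.75
drill_bush s [ 0.45  -0.197  0.055] 0.89
drill_bush t [ 0.444 -0.2    0.055] 0.72
hex_punch s [ 0.583 -0.223  0.055] 0.62
hex_punch t [ 0.577 -0.223  0.055] 0.68
hex_punch t [ 0.644 -0.237  0.055] 0.47
```

View pics/crop1.png

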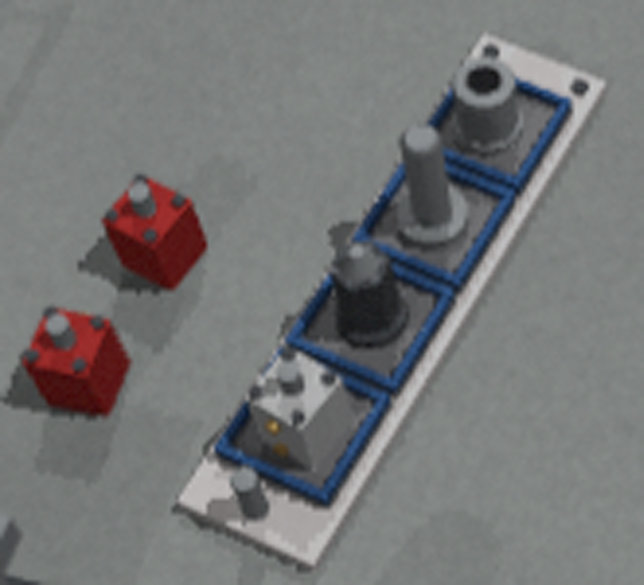

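The crop confirms the aluminium cylinder with brass ports at crop (290,410), in the seat next to the post. The red ones stand off the rack at (155,235) and (78,360), so they're decoys. Next: wrist camera geometry and a close look at the racks.

```bash
cat >> h.py <<'E'
def pose():
    s=manip.state(); q=s["tool_rot"]; return np.array(s["tool_pos"]),Rn.from_quat([q[1],q[2],q[3],q[0]]).as_matrix()
def yawof(R): return np.arctan2(R[1,1],R[0,1])   # world angle of closing line
def plan(tgts,start=None):
    """chain of (x,y,z,yaw of tool y or None); prints units per leg, splitting is up to me"""
    p,R=pose() if start is None else start
    a=np.arctan2(R[1,0],R[0,0])
    for x,y,z,yw in tgts:
        d=np.array([x,y,z])-p; c,s=np.cos(a),np.sin(a)
        loc=np.array([c*d[0]+s*d[1], s*d[0]-c*d[1], -d[2]])
        dw=0 if yw is None else (yw-(a-np.pi/2)+np.pi/2)%np.pi-np.pi/2
        print("units",np.round(loc/.15,3),"turn",round(-dw/2/np.pi,4),"mm",np.round(np.linalg.norm(d)*1000))
        p=np.array([x,y,z]); a+=dw
E
python3 - <<'E'
from seg import *
p,R=pose(); print(p,np.round(R,3),yawof(R))
w=manip.grab_frame("wrist"); C=-w["R"].T@w["t"]; print("cam in tool",R.T@(C-p),"axes in tool\n",np.round(R.T@np.array(w["R"]).T,3))
A=manip.grab_frame("scene")
for x in seats(A,(365,160,430,325)): print(np.round(atz(A,*x[0],.02),3))
plan([(.50,.15,.33,None),(.55,-.15,.33,None)])
E
```

```text
[0.23343297 0.57975143 0.25629544] [[-0.928  0.374 -0.   ]
 [ 0.374  0.928  0.   ]
 [ 0.    -0.    -1.   ]] 1.1879590053180091
cam in tool [ 0.07759698  0.00033898 -0.11804011] axes in tool
 [[ 0.    -0.952 -0.306]
 [ 1.    -0.     0.001]
 [-0.001 -0.306  0.952]]
[0.437 0.161 0.02 ]
[0.51  0.173 0.02 ]
[0.58  0.185 0.02 ]
[0.651 0.197 0.02 ]
units [-2.719 -1.994 -0.491] turn 0.0 mm 511.0
units [-1.056 -1.731 -0.   ] turn 0.0 mm 304.0
```

Request:
arm_command(
  moves=[
    [1, [-0.83, -0.65, 0], 0],
    [1, [-0.83, -0.65, 0], 0],
    [1, [-0.83, -0.65, 0], 0],
    [1, [-0.83, -0.65, 0], 0],
    [1, [-0.83, -0.65, 0], 0],
  ],
)

```text
time: 2.07
tool_pos: [0.3148, 0.439, 0.2564]
tool_rot: [0.001, 0.193, 0.981, -0.001]
contact_force: [0.1, 0.8, -0.1]
gripper_width: 1.0
grasp_force: 0.0
```

Request:
arm_command(
  moves=[
    [1, [-0.83, -0.65, 0], 0],
    [1, [-0.83, -0.65, 0], 0],
    [1, [-0.83, -0.65, 0], 0],
    [1, [-0.83, -0.65, 0], 0],
    [1, [-0.83, -0.65, 0], 0],
  ],
)

```text
time: 2.48
tool_pos: [0.3939, 0.3022, 0.2565]
tool_rot: [0.001, 0.193, 0.981, -0.001]
contact_force: [-0.0, 0.2, -0.2]
gripper_width: 1.0
grasp_force: 0.0
```

Request:
arm_command(
  moves=[
    [1, [-0.83, -0.65, 0], -0.087],
    [1, [-0.83, -0.65, 0], -0.087],
    [1, [-0.83, -0.65, 0], -0.087],
    [1, [-0.83, -0.65, 0], -0.087],
    [1, [-0.83, -0.65, 0], -0.087],
    [1, [-0.83, -0.65, 0], -0.087],
    [1, [-0.83, -0.65, 0], -0.087],
  ],
)

```text
time: 3.07
tool_pos: [0.4708, 0.1691, 0.2563]
tool_rot: [-0.0, -0.08, 0.997, 0.0]
contact_force: [0.4, 0.2, -0.1]
gripper_width: 1.004
grasp_force: 0.0
```

```bash
python3 - <<'E'
from seg import *
import pickle
p,R=pose(); print(p,yawof(R))
w=manip.grab_frame("wrist"); save(w,"w1.png"); pickle.dump(w,open("w1.pkl","wb"))
for x in seats(w,(0,0,560,420)): print(np.round(x[0],1),np.round(x[1],1),x[2],np.round(atz(w,*x[0],.022),4))
plan([(.48,.05,.26,1.737),(.5,-.13,.26,1.386),(.48,-.26,.26,None)])
E
```

```text
[0.47077852 0.16906342 0.25632413] 1.7315347263828247
[272.1 151.3] [52.7 53.2] 2655.5 [0.4385 0.1613 0.022 ]
[272.6 211.1] [47. 50.] 2217.5 [0.51   0.1733 0.022 ]
[273.5 264.5] [41. 47.] 1864.0 [0.5819 0.1861 0.022 ]
[274.  311.5] [44. 37.] 1577.5 [0.6537 0.1983 0.022 ]
units [ 0.066 -0.797 -0.025] turn -0.0006 mm 120.0
units [ 0.067 -1.206 -0.   ] turn 0.0559 mm 181.0
units [-0.028 -0.876 -0.   ] turn 0.0 mm 132.0
```

View pics/w1.png

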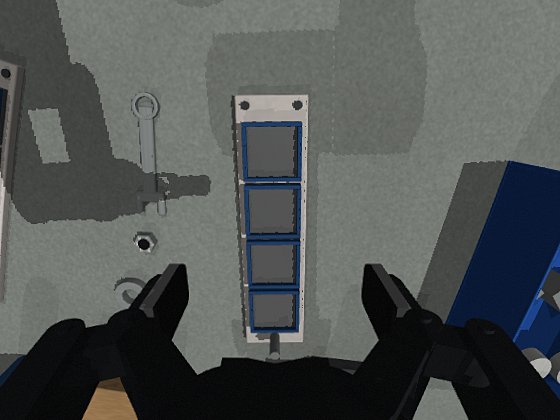

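The wrist view shows the empty rack with seats at (272,151), (273,211), (274,264), (274,311) and the post at (275,345). The pitch comes out at 72 mm as specified. Next is a second vantage point, then on to the full rack.

Request:
arm_command(
  moves=[
    [1, [0.07, -0.8, 0], 0],
    [1, [0.07, -0.8, 0], 0],
    [1, [0.07, -0.8, 0], 0],
    [1, [0.07, -0.8, 0], 0],
    [1, [0.07, -0.8, 0], 0],
  ],
)

```text
time: 3.53
tool_pos: [0.4798, 0.0488, 0.2564]
tool_rot: [0.0, -0.081, 0.997, 0.0]
contact_force: [-0.2, 0.7, 1.1]
gripper_width: 1.0
grasp_force: 0.0
```

```bash
python3 - <<'E'
from seg import *
import pickle
w1=pickle.load(open("w1.pkl","rb"));s1=seats(w1,(230,90,320,345))
w=manip.grab_frame("wrist"); save(w,"w2.png")
s=[x for x in seats(w,(0,0,560,420)) if atz(w,*x[0],.02)[1]>.1]
P=[]
for a,b in zip(s1,s):
    t=tri([(w1,*a[0]),(w,*b[0])]); P.append((atz(w1,*a[0],.022)+atz(w,*b[0],.022))[:2]/2); print(np.round(t,4),np.round(atz(w,*b[0],.022),4))
P=np.array(P); c=P.mean(0); d=np.linalg.svd(P-c)[2][0]; d*=np.sign(d[0]); print("press c",c,"yaw",np.arctan2(d[1],d[0]),(P-c)@d)
plan([(.48,-.06,.26,1.386),(.46,-.18,.26,None),(.46,-.27,.26,None)])
E
```

```text
[0.4379 0.1612 0.0258] [0.4382 0.1626 0.022 ]
[0.5083 0.173  0.0279] [0.5104 0.1754 0.022 ]
press c [0.47428744 0.1681576 ] yaw 0.1712626344086555 [-0.0364696  0.0364696]
units [ 0.117 -0.722 -0.024] turn 0.0554 mm 110.0
units [-0.016 -0.811 -0.   ] turn 0.0 mm 122.0
units [-0.11 -0.59 -0.  ] turn 0.0 mm 90.0
```

Request:
arm_command(
  moves=[
    [1, [0.12, -0.72, 0], 0.055],
    [1, [0.12, -0.72, 0], 0.055],
    [1, [0.12, -0.72, 0], 0.055],
    [1, [0.12, -0.72, 0], 0.055],
    [1, [0.12, -0.72, 0], 0.055],
  ],
)

```text
time: 4.0
tool_pos: [0.4799, -0.0597, 0.2563]
tool_rot: [-0.0, 0.09, 0.996, 0.0]
contact_force: [0.0, 0.3, 0.4]
gripper_width: 1.003
grasp_force: 0.0
```

Request:
arm_command(
  moves=[
    [1, [0, -0.8, 0], 0],
    [1, [0, -0.8, 0], 0],
    [1, [0, -0.8, 0], 0],
    [1, [0, -0.8, 0], 0],
    [1, [0, -0.8, 0], 0],
  ],
)

```text
time: 4.42
tool_pos: [0.4584, -0.1779, 0.2562]
tool_rot: [-0.0, 0.091, 0.996, 0.001]
contact_force: [-0.5, 0.3, 0.3]
gripper_width: 1.004
grasp_force: 0.0
```

```bash
python3 - <<'E'
from seg import *
import pickle
p,R=pose(); print(p,yawof(R))
w=manip.grab_frame("wrist"); save(w,"w3.png"); pickle.dump(w,open("w3.pkl","wb"))
for n in NAMES[2:]:
    for d in manip.search_frame(w,n)[:3]:
        e=d["extent"];u,v=(e[0]+e[2])/2,(e[1]+e[3])/2
        print(n,np.round(e,1),round(d["confidence"],2),np.round(atz(w,u,v,.055),4))
cv2.imwrite("pics/w3c.png",cv2.resize(w["frame"][80:360,180:390],None,fx=2.1,fy=2.1,interpolation=cv2.INTER_CUBIC)[...,::-1])
E
```

```text
[ 0.45838862 -0.17793264  0.25624077] 1.3893899598671897
air_cylinder [132.1 261.1 167.  293.3] 0.97 [ 0.5417 -0.3459  0.055 ]
air_cylinder [244.4 310.7 274.7 360.4] 0.9 [ 0.6493 -0.232   0.055 ]
guide_pillar [236.9 208.4 272.  261.5] 0.9 [ 0.5103 -0.21    0.055 ]
drill_bush [231.4 153.5 266.6 195.6] 0.66 [ 0.441  -0.2018  0.055 ]
hex_punch [244.4 260.8 271.3 310.3] 0.73 [ 0.5758 -0.2193  0.055 ]
```

View pics/w3c.png

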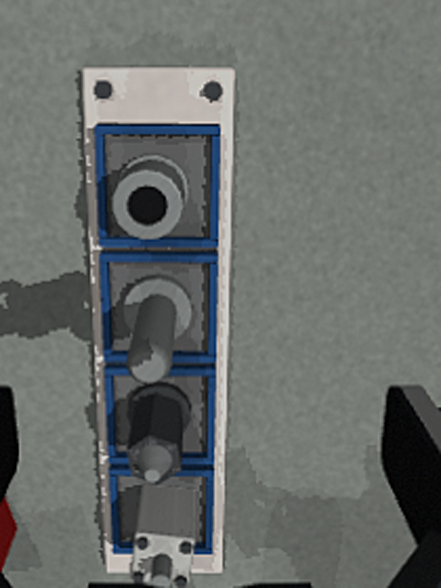

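The crop, from top to bottom, shows the drill bush (147,205), pillar (150,360 at the top), hex punch (153,465) and cylinder (160,560), with the full rack's post end downwards. For the hex and cylinder yaw I need a view from farther forward.

Request:
arm_command(
  moves=[
    [1, [-1.0, -0.1, 0], 0],
    [1, [-1.0, -0.1, 0], 0],
    [1, [-1.0, -0.1, 0], 0],
    [1, [-1.0, -0.1, 0], 0],
    [1, [-1.0, -0.1, 0], 0],
  ],
)

```text
time: 5.08
tool_pos: [0.6065, -0.22, 0.255]
tool_rot: [0.0, 0.089, 0.996, 0.0]
contact_force: [-1.2, 0.9, -0.5]
gripper_width: 0.997
grasp_force: 0.0
```

```bash
python3 - <<'E'
from seg import *
import pickle
p,R=pose(); print(p,yawof(R))
w=manip.grab_frame("wrist"); save(w,"w4.png"); pickle.dump(w,open("w4.pkl","wb"))
for n in NAMES[2:]:
    for d in manip.search_frame(w,n)[:3]:
        e=d["extent"];u,v=(e[0]+e[2])/2,(e[1]+e[3])/2
        print(n,np.round(e,1),round(d["confidence"],2),np.round(atz(w,u,v,.055),4))
cv2.imwrite("pics/w4c.png",cv2.resize(w["frame"][20:300,180:380],None,fx=2.1,fy=2.1,interpolation=cv2.INTER_CUBIC)[...,::-1])
E
```

```text
[ 0.60649838 -0.2200479   0.25504545] 1.3916279901745945
air_cylinder [252.7 204.1 286.3 247.8] 0.74 [ 0.6504 -0.2332  0.055 ]
air_cylinder [139.4 215.5 188.4 258.5] 0.59 [ 0.6422 -0.3545  0.055 ]
guide_pillar [243.5  75.2 285.4 115. ] 0.77 [ 0.5134 -0.2128  0.055 ]
drill_bush [243.9   0.  282.5  47.6] 0.71 [ 0.4502 -0.202   0.055 ]
hex_punch [252.4 141.7 281.3 179.8] 0.97 [ 0.5779 -0.2225  0.055 ]
```

View pics/w4c.png

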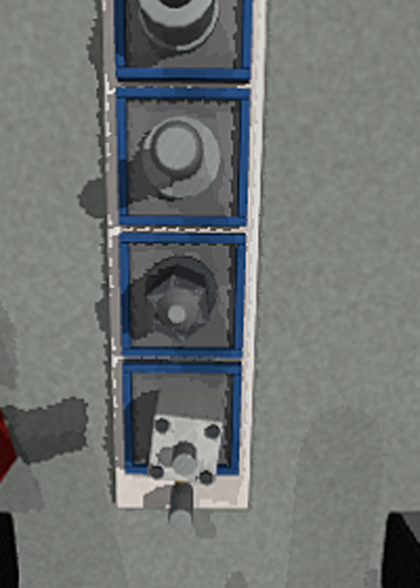

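The crop shows the cylinder's top (185,450) slightly rotated, the hex (178,300), the pillar (178,148) and the bush (178,0), with the post at (180,510). I'll enlarge the hex and cylinder.

```bash
python3 - <<'E'
from h import *
import pickle
w=pickle.load(open("w4.pkl","rb"));f=w["frame"]
def cr(y0,x0): 
    c=cv2.resize(f[y0:y0+60,x0:x0+50],None,fx=8,fy=8,interpolation=cv2.INTER_CUBIC)[...,::-1].astype(float)
    return np.clip(c*1.0,0,255)
a=cr(133,243); a=np.clip(a*1.8,0,255); b=cr(200,245)
cv2.imwrite("pics/w4z.png",np.hstack([a,b]).astype(np.uint8))
E
```

```text
(no output)
```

View pics/w4z.png

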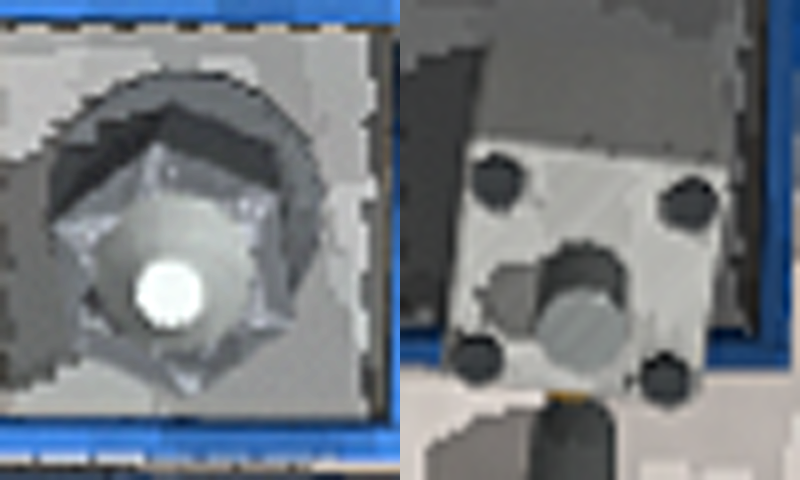

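```bash
python3 - <<'E'
from h import *
import pickle
from scipy.optimize import least_squares
w3=pickle.load(open("w3.pkl","rb"));w=pickle.load(open("w4.pkl","rb"))
def fit(px,model,z,x0):
    def r(q):
        c,s=np.cos(q[2]),np.sin(q[2])
        return np.concatenate([proj(w,[q[0]+c*a-s*b,q[1]+s*a+c*b,z])-u for (a,b),u in zip(model,px)])
    o=least_squares(r,x0); return np.round(o.x,4),np.sqrt(np.mean(o.fun**2))
zc=lambda L,x,y:[np.array([x+a/8-.5,y+b/8-.5]) for a,b in L]
# image right = tool y ; image up = tool x(-x world) ; so right=+y? check by proj
hexpx=zc([(160,142),(285,182),(290,322),(190,395),(78,330),(55,220)],243,133)
R=.014/np.cos(np.pi/6)
# image up = -x world, right = +y world(cl. line): vertices from up, clockwise in image
m=[(-R*np.cos(k*np.pi/3),R*np.sin(k*np.pi/3)) for k in range(6)]
print("hex",fit(hexpx,m,.074,[.58,-.22,-.18]))
cyl=zc([(70,138),(327,165),(303,402),(50,368)],245,200)
print("cyl",fit(cyl,[(-.018,-.018),(-.018,.018),(.018,.018),(.018,-.018)],.068,[.655,-.235,-.2]))
A=manip.grab_frame("scene")
print("pillar top",atz(w,264.3,90.0,.1),atz(w3,250.9,252,.1),tri([(w,264.3,90),(w3,250.9,252)]))
print("hex tip",atz(w,263.5,169,.088),tri([(w,263.5,169),(w3,252.4,302.4)]))
print("rod",atz(w,267.4,240.1,.086),tri([(w,267.4,240.1),(w3,256.5,346.)]))
print("bush",atz(w3,249.5,177.1,.064),tri([(w3,249.5,177.1),(A,234,145)]))
from seg import seats
# rack: outer white edge/rack seats in w3,w4 via rim outer? use network rack-independent: seat corners by hand
for u,v in [((97,126)),((219,126)),((97,245)),((219,245))]: print("rim corner",np.round(atz(w3,u/2.1+179.5,v/2.1+79.5,.026),4))
for u,v in [((122,362)),((242,362)),((242,472))]: print("rim corner post seat",np.round(atz(w,u/2.1+179.5,v/2.1+19.5,.026),4))
print("red?",yaw:=0)
E
```

```text
hex (array([ 0.5796, -0.2247, -0.074 ]), np.float64(0.6911689231174586))
cyl (array([ 0.6536, -0.2353, -0.289 ]), np.float64(0.7347809250956053))
pillar top [ 0.51168709 -0.21117793  0.1       ] [ 0.50957845 -0.21066528  0.1       ] [ 0.51140961 -0.21129237  0.09608257]
hex tip [ 0.58012699 -0.22538341  0.088     ] [ 0.58173162 -0.22579899  0.07913206]
rod [ 0.65357011 -0.23551486  0.086     ] [ 0.6679684  -0.23945965  0.05216281]
bush [ 0.44207469 -0.20074563  0.064     ] [ 0.44180567 -0.20054737  0.06535206]
rim corner [ 0.4022 -0.2229  0.026 ]
rim corner [ 0.4142 -0.1585  0.026 ]
rim corner [ 0.4669 -0.2379  0.026 ]
rim corner [ 0.4794 -0.1699  0.026 ]
rim corner post seat [ 0.6123 -0.2648  0.026 ]
rim corner post seat [ 0.6243 -0.1985  0.026 ]
rim corner post seat [ 0.691  -0.2091  0.026 ]
red? 0
```

Top heights agree with the text: pillar 96 against 100 mm, bush 65 against 64 mm. The positions fit the 72 mm pitch. I'll take the air cylinder first.

```bash
cat >> h.py <<'E'
TOOL=dict(air=(.6536,-.2353,1.282,.058),hexp=(.5798,-.2250,1.497,.061),pil=(.5113,-.2112,1.386,.066),bush=(.4420,-.2006,1.386,.061))
SEAT=[np.array([.546,.180])+d*np.array([.9854,.1702]) for d in (-.108,-.036,.036,.108)]
YP=1.742
E
python3 - <<'E'
from h import *
x,y,a,z=TOOL["air"]; S=SEAT[0]; P=np.array([x,y])
plan([(x,y,.13,a),(x,y,z,None),(x,y,.2,None)]+[(*(P+(S-P)*k/3),.2,(YP if k==3 else None)) for k in (1,2,3)])
E
```

```text
units [-0.356 -0.04   0.844] turn 0.0171 mm 138.0
units [0.   0.   0.48] turn 0.0 mm 72.0
units [ 0.     0.    -0.947] turn 0.0 mm 142.0
units [ 0.707  0.71  -0.   ] turn 0.0 mm 150.0
units [ 0.707  0.71  -0.   ] turn 0.0 mm 150.0
units [ 0.707  0.71  -0.   ] turn -0.0732 mm 150.0
```

Request:
arm_command(
  moves=[
    [1, [-0.356, -0.04, 0], 0.017],
    [1, [-0.356, -0.04, 0.3], 0.017],
    [1, [-0.356, -0.04, 0.6], 0.017],
    [1, [-0.356, -0.04, 0.84], 0.017],
    [1, [-0.356, -0.04, 0.84], 0.017],
    [1, [-0.356, -0.04, 0.84], 0.017],
  ],
)

```text
time: 5.88
tool_pos: [0.6517, -0.2349, 0.1271]
tool_rot: [-0.003, 0.144, 0.99, 0.001]
contact_force: [-1.1, -0.3, 0.6]
gripper_width: 1.003
grasp_force: 0.0
```

```bash
python3 - <<'E'
from h import *
p,R=pose(); print(p,yawof(R)); x,y,a,z=TOOL["air"]; plan([(x,y,z,a)])
w=manip.grab_frame("wrist"); save(w,"w5.png")
E
```

```text
[ 0.65166168 -0.2349127   0.1270845 ] 1.2821464182246773
units [-0.013  0.001  0.461] turn 0.0 mm 69.0
```

View pics/w5.png

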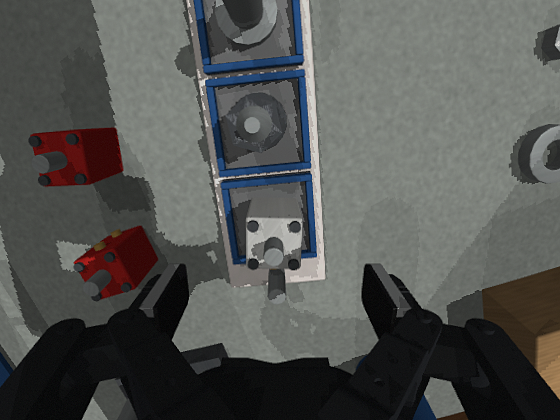

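The wrist view shows the aluminium cylinder's top at (273,240), square to the jaws and centred between them. The red ones at (75,155) and (115,265) are clear of the fingers. I'll go down and grip.

Request:
arm_command(
  moves=[
    [1, [-0.013, 0, 0.25], 0],
    [1, [-0.013, 0, 0.4], 0],
    [1, [-0.013, 0, 0.455], 0],
    [1, [-0.013, 0, 0.455], 0],
    [-1, [-0.013, 0, 0.455], 0],
    [-1, [-0.013, 0, 0.455], 0],
    [-1, [-0.013, 0, 0.455], 0],
    [-1, [-0.013, 0, 0.455], 0],
    [-1, [-0.013, 0, 0.455], 0],
    [-1, [-0.013, 0, 0.455], 0],
    [-1, [-0.013, 0, 0.455], 0],
    [-1, [-0.013, 0, 0.455], 0],
  ],
)

```text
time: 6.93
tool_pos: [0.6575, -0.2374, 0.0645]
tool_rot: [0.002, 0.144, 0.99, -0.001]
contact_force: [-0.3, 0.0, 6.4]
gripper_width: 0.411
grasp_force: 61.9
```

Request:
arm_command(
  moves=[
    [-1, [0, 0, -0.1], 0],
    [-1, [0, 0, -0.25], 0],
    [-1, [0, 0, -0.5], 0],
    [-1, [0, 0, -0.75], 0],
    [-1, [0, 0, -0.95], 0],
    [-1, [0, 0, -0.95], 0],
  ],
)

```text
time: 7.43
tool_pos: [0.6594, -0.2381, 0.2146]
tool_rot: [0.007, 0.144, 0.99, -0.002]
contact_force: [1.3, -0.8, -1.1]
gripper_width: 0.414
grasp_force: 61.2
```

Request:
arm_command(
  moves=[
    [-1, [0.18, 0.18, 0], 0],
    [-1, [0.4, 0.4, 0], 0],
    [-1, [0.6, 0.6, 0], 0],
    [-1, [0.71, 0.71, 0], 0],
    [-1, [0.71, 0.71, 0], 0],
  ],
)

```text
time: 7.85
tool_pos: [0.581, -0.0995, 0.2026]
tool_rot: [-0.003, 0.142, 0.99, 0.001]
contact_force: [1.0, -0.1, -1.9]
gripper_width: 0.411
grasp_force: 61.1
```

Request:
arm_command(
  moves=[
    [-1, [0.18, 0.18, 0], 0],
    [-1, [0.4, 0.4, 0], 0],
    [-1, [0.6, 0.6, 0], 0],
    [-1, [0.71, 0.71, 0], 0],
    [-1, [0.71, 0.71, 0], 0],
  ],
)

```text
time: 8.27
tool_pos: [0.5097, 0.0318, 0.2032]
tool_rot: [-0.002, 0.142, 0.99, 0.001]
contact_force: [0.3, 0.6, -2.3]
gripper_width: 0.412
grasp_force: 61.2
```

Request:
arm_command(
  moves=[
    [-1, [0.18, 0.18, 0], -0.015],
    [-1, [0.4, 0.4, 0], -0.035],
    [-1, [0.6, 0.6, 0], -0.055],
    [-1, [0.71, 0.71, 0], -0.073],
    [-1, [0.71, 0.71, 0], -0.073],
    [-1, [0.71, 0.71, 0], -0.073],
    [-1, [0.71, 0.71, 0], -0.073],
    [-1, [0.71, 0.71, 0], -0.073],
  ],
)

```text
time: 8.93
tool_pos: [0.4413, 0.1596, 0.2043]
tool_rot: [-0.0, -0.084, 0.996, -0.0]
contact_force: [-0.3, 0.2, -2.6]
gripper_width: 0.408
grasp_force: 61.3
```

```bash
python3 - <<'E'
from h import *
p,R=pose(); print(p,yawof(R),np.round(R,3),manip.state()["contact_force"]); plan([(*SEAT[0],.10,YP),(*SEAT[0],.062,None)])
w=manip.grab_frame("wrist"); save(w,"w6.png")
E
```

```text
[0.44131543 0.15956039 0.20434441] 1.7389252502899122 [[-0.986 -0.167 -0.   ]
 [-0.167  0.986 -0.001]
 [ 0.    -0.    -1.   ]] [-0.26392181  0.23234517 -2.56601396]
units [0.009 0.015 0.696] turn -0.0005 mm 104.0
units [-0.     0.     0.253] turn 0.0 mm 38.0
```

View pics/w6.png

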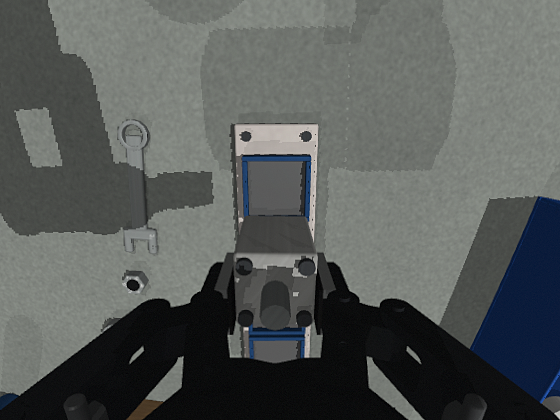

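The picture shows the cylinder held square in the jaws, rod tip at about (275,290), over the seat at the end away from the post. Checking its offset in the jaws.

```bash
python3 - <<'E'
from h import *
w=manip.grab_frame("wrist"); p,R=pose()
for z,l in ((.2255,[(275,290),(275,292)]),(.2075,[(238,254),(315,254)])):
  for u in l:
    X=atz(w,*u,z); print(np.round(X,4),"in tool",np.round(R.T@(X-p),4))
E
```

```text
[0.4269 0.1572 0.2255] in tool [ 0.0147  0.0002 -0.0211]
[0.4277 0.1574 0.2255] in tool [ 0.0138  0.0002 -0.0211]
[0.4238 0.141  0.2075] in tool [ 0.0204 -0.0153 -0.0031]
[0.4184 0.1728 0.2075] in tool [ 0.0204  0.017  -0.0031]
```

Request:
arm_command(
  moves=[
    [-1, [-0.007, 0.015, 0.25], 0],
    [-1, [-0.007, 0.015, 0.5], 0],
    [-1, [-0.007, 0.015, 0.7], 0],
    [-1, [-0.007, 0.015, 0.82], 0],
    [-1, [-0.007, 0.015, 0.88], 0],
    [-1, [-0.007, 0.015, 0.91], 0],
    [-1, [-0.007, 0.015, 0.93], 0],
    [-1, [-0.007, 0.015, 0.94], 0],
    [-1, [-0.007, 0.015, 0.94], 0],
  ],
)

```text
time: 9.78
tool_pos: [0.4426, 0.163, 0.0649]
tool_rot: [0.001, -0.085, 0.996, 0.0]
contact_force: [-0.6, 0.6, -1.8]
gripper_width: 0.407
grasp_force: 61.3
```

Request:
arm_command(
  moves=[
    [-1, [0, 0, 0.01], 0],
    [-1, [0, 0, 0.02], 0],
    [-1, [0, 0, 0.02], 0],
  ],
)

```text
time: 10.03
tool_pos: [0.443, 0.1632, 0.0644]
tool_rot: [0.001, -0.085, 0.996, -0.0]
contact_force: [-7.5, -3.7, 15.5]
gripper_width: 0.411
grasp_force: 63.4
```

Request:
arm_command(
  moves=[
    [-1, [0, 0, -0.005], 0],
    [1, [0, 0, -0.008], 0],
    [1, [0, 0, -0.008], 0],
    [1, [0, 0, -0.008], 0],
    [1, [0, 0, -0.008], 0],
    [1, [0, 0, -0.008], 0],
    [1, [0, 0, -0.1], 0],
    [1, [0, 0, -0.35], 0],
    [1, [0, 0, -0.6], 0],
    [1, [0, 0, -0.85], 0],
    [1, [0, 0, -0.95], 0],
    [1, [0, 0, -0.95], 0],
  ],
)

```text
time: 11.03
tool_pos: [0.4443, 0.1635, 0.2088]
tool_rot: [0.005, -0.085, 0.996, 0.001]
contact_force: [-0.2, 0.1, 0.1]
gripper_width: 1.007
grasp_force: 0.0
```

```bash
python3 - <<'E'
from h import *
p,R=pose(); print(p,yawof(R),manip.state()["gripper_width"])
w=manip.grab_frame("wrist"); save(w,"w7.png")
x,y,a,z=TOOL["hexp"]; P=p[:2]; T=np.array([x,y])
plan([(*(P+(T-P)*k/3),.2,(a if k==3 else None)) for k in (1,2,3)]+[(x,y,.125,None),(x,y,z,None)])
E
```

```text
[0.44425404 0.16352465 0.20883828] 1.7410066852672437 1.0066084916398508
units [-0.16  -0.902  0.038] turn 0.0 mm 137.0
units [-0.151 -0.902 -0.   ] turn 0.0 mm 137.0
units [-0.151 -0.902 -0.   ] turn 0.0388 mm 137.0
units [-0.  -0.   0.5] turn 0.0 mm 75.0
units [0.    0.    0.427] turn 0.0 mm 64.0
```

View pics/w7.png

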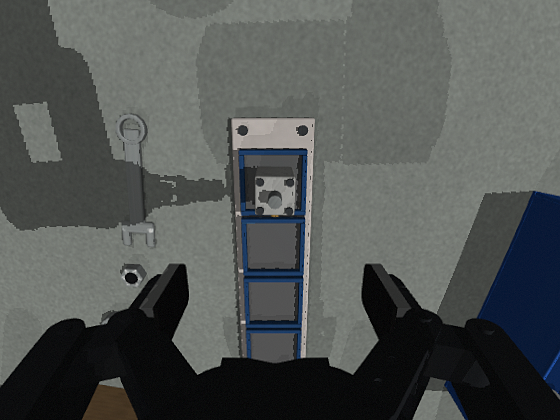

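The picture shows the cylinder standing square in the far seat, top at (275,195). Next is the hex punch.

Request:
arm_command(
  moves=[
    [1, [-0.05, -0.27, 0], 0],
    [1, [-0.1, -0.54, 0.03], 0],
    [1, [-0.14, -0.8, 0.03], 0],
    [1, [-0.155, -0.9, 0.03], 0],
    [1, [-0.155, -0.9, 0.03], 0],
  ],
)

```text
time: 11.5
tool_pos: [0.4868, 0.0311, 0.196]
tool_rot: [-0.002, -0.083, 0.997, -0.0]
contact_force: [-0.4, 0.2, -0.4]
gripper_width: 1.0
grasp_force: 0.0
```

Request:
arm_command(
  moves=[
    [1, [-0.05, -0.27, 0], 0],
    [1, [-0.1, -0.54, 0], 0],
    [1, [-0.14, -0.8, 0], 0],
    [1, [-0.15, -0.9, 0], 0],
    [1, [-0.15, -0.9, 0], 0],
  ],
)

```text
time: 11.92
tool_pos: [0.532, -0.0971, 0.1968]
tool_rot: [-0.001, -0.083, 0.997, 0.0]
contact_force: [-0.4, 0.2, 0.6]
gripper_width: 0.999
grasp_force: 0.0
```

Request:
arm_command(
  moves=[
    [1, [-0.05, -0.27, 0], 0.02],
    [1, [-0.1, -0.54, 0], 0.039],
    [1, [-0.14, -0.8, 0], 0.039],
    [1, [-0.15, -0.9, 0], 0.039],
    [1, [-0.15, -0.9, 0.2], 0.039],
    [1, [-0.15, -0.9, 0.35], 0.039],
    [1, [-0.15, -0.9, 0.45], 0.039],
    [1, [-0.15, -0.9, 0.45], 0.039],
    [1, [-0.15, -0.9, 0.45], 0.039],
  ],
)

```text
time: 12.67
tool_pos: [0.5762, -0.2224, 0.1292]
tool_rot: [-0.002, 0.037, 0.999, 0.001]
contact_force: [-0.2, -0.3, 1.1]
gripper_width: 1.002
grasp_force: 0.0
```

```bash
python3 - <<'E'
from h import *
p,R=pose(); print(p,yawof(R))
w=manip.grab_frame("wrist")
x,y,a,z=TOOL["hexp"]; plan([(x,y,z,a)])
f=w["frame"]; print("exp tip px",proj(w,[x,y,.088]))
cv2.imwrite("pics/w8.png",cv2.resize(f[130:330,180:380],None,fx=3,fy=3,interpolation=cv2.INTER_CUBIC)[...,::-1])
E
```

```text
[ 0.57624964 -0.22236235  0.12922739] 1.4974689432877641
units [-0.018 -0.011  0.467] turn 0.0001 mm 70.0
exp tip px [269.87531066 257.69728764]
```

View pics/w8.png

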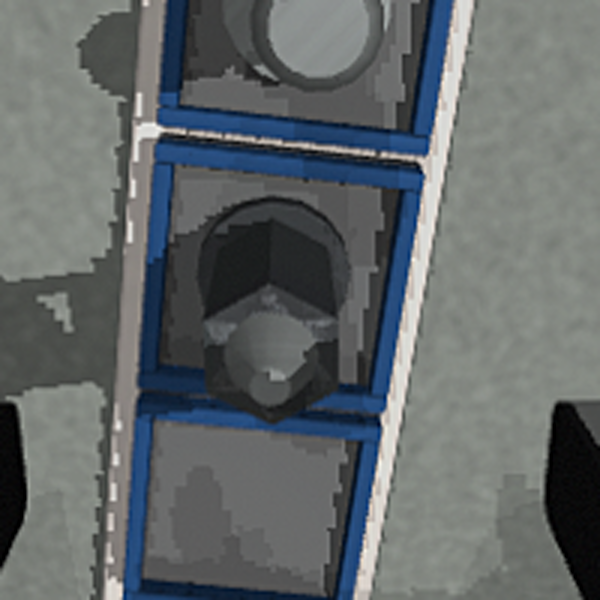

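The crop shows the hex tip at (270,387), which is (270,259) in the full picture. I predicted (270,258), and the flats are square to the jaws. Gripping.

Request:
arm_command(
  moves=[
    [1, [-0.018, -0.011, 0.2], 0],
    [1, [-0.018, -0.011, 0.38], 0],
    [1, [-0.018, -0.011, 0.45], 0],
    [1, [-0.018, -0.011, 0.45], 0],
    [-1, [-0.018, -0.011, 0.45], 0],
    [-1, [-0.018, -0.011, 0.45], 0],
    [-1, [-0.018, -0.011, 0.45], 0],
    [-1, [-0.018, -0.011, 0.45], 0],
    [-1, [-0.018, -0.011, 0.45], 0],
    [-1, [-0.018, -0.011, 0.45], 0],
    [-1, [-0.018, -0.011, 0.45], 0],
    [-1, [-0.018, -0.011, 0.45], 0],
    [-1, [-0.018, -0.011, 0.45], 0],
  ],
)

```text
time: 13.8
tool_pos: [0.5809, -0.2269, 0.0653]
tool_rot: [0.001, 0.037, 0.999, -0.0]
contact_force: [-0.3, 1.6, 6.4]
gripper_width: 0.322
grasp_force: 60.2
```

Request:
arm_command(
  moves=[
    [-1, [0, 0, -0.1], 0],
    [-1, [0, 0, -0.25], 0],
    [-1, [0, 0, -0.5], 0],
    [-1, [0, 0, -0.75], 0],
    [-1, [0, 0, -0.93], 0],
    [-1, [0, 0, -0.93], 0],
    [-1, [0, 0, -0.93], 0],
  ],
)

```text
time: 14.38
tool_pos: [0.5804, -0.2269, 0.2045]
tool_rot: [0.001, 0.037, 0.999, -0.001]
contact_force: [0.2, 0.1, -3.5]
gripper_width: 0.32
grasp_force: 59.6
```

```bash
python3 - <<'E'
from h import *
p,R=pose(); print(p,yawof(R)); P=p[:2]; T=SEAT[1]
plan([(*(P+(T-P)*k/3),.2,(YP if k==3 else None)) for k in (1,2,3)])
E
```

```text
[ 0.58041157 -0.22692774  0.20454428] 1.4958240667699458
units [0.222 0.877 0.03 ] turn 0.0 mm 136.0
units [ 0.222  0.877 -0.   ] turn 0.0 mm 136.0
units [ 0.222  0.877 -0.   ] turn -0.0392 mm 136.0
```

Request:
arm_command(
  moves=[
    [-1, [0.05, 0.22, 0], 0],
    [-1, [0.12, 0.49, 0], 0],
    [-1, [0.18, 0.73, 0], 0],
    [-1, [0.22, 0.88, 0], 0],
    [-1, [0.22, 0.88, 0], 0],
  ],
)

```text
time: 14.8
tool_pos: [0.5539, -0.0878, 0.1986]
tool_rot: [-0.004, 0.035, 0.999, 0.002]
contact_force: [1.3, 0.2, -2.4]
gripper_width: 0.319
grasp_force: 60.2
```

Request:
arm_command(
  moves=[
    [-1, [0.05, 0.22, 0], 0],
    [-1, [0.12, 0.49, 0], 0],
    [-1, [0.18, 0.73, 0], 0],
    [-1, [0.22, 0.88, 0], 0],
    [-1, [0.22, 0.88, 0], 0],
  ],
)

```text
time: 15.22
tool_pos: [0.5313, 0.0451, 0.1995]
tool_rot: [-0.003, 0.035, 0.999, 0.001]
contact_force: [0.6, -0.1, -3.2]
gripper_width: 0.321
grasp_force: 60.7
```

Request:
arm_command(
  moves=[
    [-1, [0.05, 0.22, 0], -0.01],
    [-1, [0.12, 0.49, 0], -0.02],
    [-1, [0.18, 0.73, 0], -0.03],
    [-1, [0.22, 0.875, 0], -0.039],
    [-1, [0.22, 0.875, 0], -0.039],
    [-1, [0.22, 0.875, 0], -0.039],
    [-1, [0.22, 0.875, 0], -0.039],
  ],
)

```text
time: 15.8
tool_pos: [0.5102, 0.1739, 0.2011]
tool_rot: [-0.001, -0.084, 0.996, -0.001]
contact_force: [0.1, 0.5, -2.3]
gripper_width: 0.318
grasp_force: 60.9
```

```bash
python3 - <<'E'
from h import *
p,R=pose(); print(p,yawof(R)); plan([(*SEAT[1],.068,YP)])
w=manip.grab_frame("wrist"); save(w,"w9.png")
# upright tip expected in jaws at TCP axis: tip z = p.z-.0473+.070
print("exp tip px if on TCP axis",proj(w,p+R@np.array([0,0,-.0227])))
E
```

```text
[0.51024675 0.17389861 0.20114493] 1.73979232861359
units [-0.002 -0.     0.888] turn -0.0004 mm 133.0
exp tip px if on TCP axis [274.44688503 325.5665471 ]
```

View pics/w9.png

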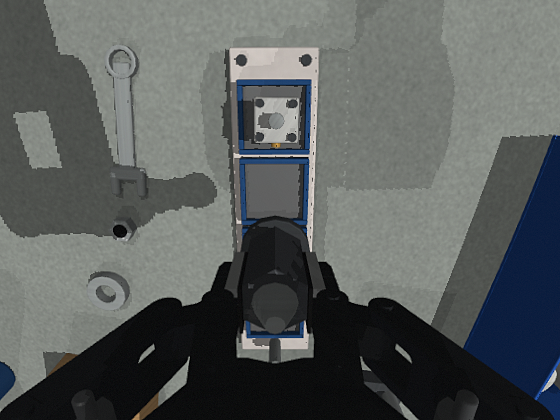

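The picture shows the hex held upright over the second seat, with the cylinder standing in its seat at (275,118). Lowering.

Request:
arm_command(
  moves=[
    [-1, [-0.005, 0, 0.25], 0],
    [-1, [-0.005, 0, 0.5], 0],
    [-1, [-0.005, 0, 0.68], 0],
    [-1, [-0.005, 0, 0.79], 0],
    [-1, [-0.005, 0, 0.86], 0],
    [-1, [-0.005, 0, 0.885], 0],
    [-1, [-0.005, 0, 0.895], 0],
    [-1, [-0.005, 0, 0.905], 0],
    [-1, [-0.005, 0, 0.905], 0],
  ],
)

```text
time: 16.6
tool_pos: [0.5127, 0.1751, 0.0688]
tool_rot: [0.001, -0.085, 0.996, 0.0]
contact_force: [-0.0, -0.6, -2.4]
gripper_width: 0.316
grasp_force: 60.8
```

Request:
arm_command(
  moves=[
    [-1, [0, 0, 0.01], 0],
    [-1, [0, 0, 0.02], 0],
    [-1, [0, 0, 0.025], 0],
    [-1, [0, 0, 0.025], 0],
  ],
)

```text
time: 16.93
tool_pos: [0.5125, 0.1754, 0.0653]
tool_rot: [0.001, -0.085, 0.996, 0.0]
contact_force: [-2.5, -0.9, 4.7]
gripper_width: 0.317
grasp_force: 61.7
```

On the floor; release and rise, then go to the pillar.

Request:
arm_command(
  moves=[
    [1, [0, 0, -0.003], 0],
    [1, [0, 0, -0.003], 0],
    [1, [0, 0, -0.003], 0],
    [1, [0, 0, -0.003], 0],
    [1, [0, 0, -0.003], 0],
    [1, [0, 0, -0.1], 0],
    [1, [0, 0, -0.35], 0],
    [1, [0, 0, -0.6], 0],
    [1, [0, 0, -0.85], 0],
    [1, [0, 0, -0.98], 0],
    [1, [0, 0, -0.98], 0],
    [1, [0, 0, -0.98], 0],
  ],
)

```text
time: 17.93
tool_pos: [0.5123, 0.1753, 0.2123]
tool_rot: [0.002, -0.085, 0.996, 0.0]
contact_force: [0.5, -0.2, -1.6]
gripper_width: 1.001
grasp_force: 0.0
```

```bash
python3 - <<'E'
from h import *
p,R=pose(); print(p,yawof(R))
w=manip.grab_frame("wrist"); save(w,"w10.png")
x,y,a,z=TOOL["pil"]; P=p[:2]; T=np.array([x,y])
plan([(*(P+(T-P)*k/3),.21,(a if k==3 else None)) for k in (1,2,3)])
E
```

```text
[0.5122965  0.17533392 0.21230839] 1.7409892162592973
units [ 0.14  -0.846  0.001] turn 0.0 mm 129.0
units [ 0.148 -0.846 -0.   ] turn 0.0 mm 129.0
units [ 0.148 -0.846 -0.   ] turn 0.0565 mm 129.0
```

View pics/w10.png

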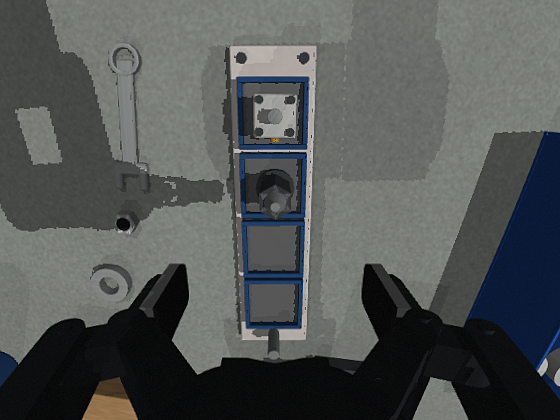

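The hex stands in the second seat (275,190) and the cylinder in the first (275,115). On to the pillar.

Request:
arm_command(
  moves=[
    [1, [0.04, -0.27, 0], 0],
    [1, [0.09, -0.54, 0], 0],
    [1, [0.13, -0.75, 0], 0],
    [1, [0.145, -0.845, 0], 0],
    [1, [0.145, -0.845, 0], 0],
  ],
)

```text
time: 18.4
tool_pos: [0.5102, 0.044, 0.2078]
tool_rot: [-0.002, -0.083, 0.997, -0.0]
contact_force: [0.2, 0.2, 0.8]
gripper_width: 0.997
grasp_force: 0.0
```

Request:
arm_command(
  moves=[
    [1, [0.04, -0.27, 0], 0],
    [1, [0.09, -0.54, 0], 0],
    [1, [0.13, -0.75, 0], 0],
    [1, [0.145, -0.845, 0], 0],
    [1, [0.145, -0.845, 0], 0],
  ],
)

```text
time: 18.82
tool_pos: [0.5107, -0.0837, 0.2085]
tool_rot: [-0.002, -0.083, 0.997, 0.0]
contact_force: [-0.6, 0.6, -0.4]
gripper_width: 1.003
grasp_force: 0.0
```

Request:
arm_command(
  moves=[
    [1, [0.04, -0.27, 0], 0.02],
    [1, [0.09, -0.54, 0], 0.04],
    [1, [0.13, -0.75, 0], 0.0565],
    [1, [0.145, -0.845, 0], 0.0565],
    [1, [0.145, -0.845, 0.2], 0.0565],
    [1, [0.145, -0.845, 0.4], 0.0565],
    [1, [0.145, -0.845, 0.45], 0.0565],
    [1, [0.145, -0.845, 0.45], 0.0565],
    [1, [0.145, -0.845, 0.45], 0.0565],
  ],
)

```text
time: 19.57
tool_pos: [0.5116, -0.2094, 0.1427]
tool_rot: [-0.001, 0.091, 0.996, 0.0]
contact_force: [-0.1, -0.7, 0.4]
gripper_width: 1.003
grasp_force: 0.0
```

```bash
python3 - <<'E'
from h import *
p,R=pose(); print(p,yawof(R))
w=manip.grab_frame("wrist"); x,y,a,z=TOOL["pil"]; plan([(x,y,z,a)])
print("exp top px",proj(w,[x,y,.1]),proj(w,[x+.011,y,.1]))
e=[(np.round(d["extent"],1),round(d["confidence"],2)) for d in manip.search_frame(w,"guide_pillar")[:2]]; print(e)
# bright top disc: Hough near the expectation
u,v=proj(w,[x,y,.1]).astype(int); g=cv2.cvtColor(w["frame"],cv2.COLOR_RGB2GRAY)[v-50:v+50,u-50:u+50]
c=cv2.HoughCircles(cv2.medianBlur(g,3),cv2.HOUGH_GRADIENT,1,20,param1=80,param2=12,minRadius=16,maxRadius=34); print(None if c is None else c[0][:3]+[u-50,v-50,0])
E
```

```text
[ 0.51157921 -0.20937995  0.14271521] 1.3879252268179425
units [ 0.006 -0.009  0.521] turn 0.0003 mm 78.0
exp top px [270.74627935 250.79021671] [274.187261   267.30918183]
[(array([245.5, 185.5, 297. , 265.7]), 0.95)]
[[266.5        210.5         28.89999962]
 [276.5        229.5         30.10000038]
 [244.5        272.5         21.29999924]]
```

Request:
arm_command(
  moves=[
    [1, [0.006, -0.009, 0.25], 0],
    [1, [0.006, -0.009, 0.43], 0],
    [1, [0.006, -0.009, 0.51], 0],
    [1, [0.006, -0.009, 0.51], 0],
    [-1, [0.006, -0.009, 0.51], 0],
    [-1, [0.006, -0.009, 0.51], 0],
    [-1, [0.006, -0.009, 0.51], 0],
    [-1, [0.006, -0.009, 0.51], 0],
    [-1, [0.006, -0.009, 0.51], 0],
    [-1, [0.006, -0.009, 0.51], 0],
    [-1, [0.006, -0.009, 0.51], 0],
    [-1, [0.006, -0.009, 0.51], 0],
    [-1, [0.006, -0.009, 0.51], 0],
  ],
)

```text
time: 20.75
tool_pos: [0.5112, -0.2124, 0.068]
tool_rot: [0.001, 0.092, 0.996, -0.0]
contact_force: [0.0, 0.3, 6.3]
gripper_width: 0.246
grasp_force: 59.0
```

Request:
arm_command(
  moves=[
    [-1, [0, 0, -0.1], 0],
    [-1, [0, 0, -0.25], 0],
    [-1, [0, 0, -0.5], 0],
    [-1, [0, 0, -0.75], 0],
    [-1, [0, 0, -0.93], 0],
    [-1, [0, 0, -0.93], 0],
    [-1, [0, 0, -0.93], 0],
  ],
)

```text
time: 21.33
tool_pos: [0.5109, -0.2121, 0.2071]
tool_rot: [0.001, 0.092, 0.996, -0.001]
contact_force: [0.8, -0.2, -4.5]
gripper_width: 0.24
grasp_force: 59.0
```

```bash
python3 - <<'E'
from h import *
p,R=pose(); print(p,yawof(R)); P=p[:2]; T=SEAT[2]
plan([(*(P+(T-P)*k/3),.21,(YP if k==3 else None)) for k in (1,2,3)])
E
```

```text
[ 0.51085724 -0.21208242  0.20706192] 1.3859730560213377
units [ 0.008  0.899 -0.02 ] turn 0.0 mm 135.0
units [ 0.008  0.899 -0.   ] turn 0.0 mm 135.0
units [ 0.008  0.899 -0.   ] turn -0.0567 mm 135.0
```

Request:
arm_command(
  moves=[
    [-1, [0, 0.22, 0], 0],
    [-1, [0, 0.48, 0], 0],
    [-1, [0.01, 0.74, 0], 0],
    [-1, [0.01, 0.9, 0], 0],
    [-1, [0.01, 0.9, 0], 0],
  ],
)

```text
time: 21.75
tool_pos: [0.532, -0.0742, 0.2017]
tool_rot: [-0.003, 0.09, 0.996, 0.002]
contact_force: [0.2, 0.3, -2.3]
gripper_width: 0.242
grasp_force: 59.6
```

Request:
arm_command(
  moves=[
    [-1, [0, 0.22, 0], 0],
    [-1, [0, 0.48, 0], 0],
    [-1, [0.01, 0.74, 0], 0],
    [-1, [0.01, 0.9, 0], 0],
    [-1, [0.01, 0.9, 0], 0],
  ],
)

```text
time: 22.17
tool_pos: [0.5556, 0.0578, 0.2023]
tool_rot: [-0.003, 0.09, 0.996, 0.001]
contact_force: [-0.6, -0.2, -3.2]
gripper_width: 0.239
grasp_force: 60.1
```

Request:
arm_command(
  moves=[
    [-1, [0, 0.22, 0], -0.012],
    [-1, [0, 0.48, 0], -0.028],
    [-1, [0.01, 0.74, 0], -0.044],
    [-1, [0.01, 0.9, 0], -0.0567],
    [-1, [0.01, 0.9, 0], -0.0567],
    [-1, [0.01, 0.9, 0], -0.0567],
    [-1, [0.01, 0.9, 0], -0.0567],
  ],
)

```text
time: 22.75
tool_pos: [0.5794, 0.1858, 0.2035]
tool_rot: [-0.002, -0.085, 0.996, -0.001]
contact_force: [0.0, 0.2, -2.6]
gripper_width: 0.239
grasp_force: 60.5
```

```bash
python3 - <<'E'
from h import *
p,R=pose(); print(p,yawof(R)); plan([(*SEAT[2],.071,YP)])
w=manip.grab_frame("wrist"); save(w,"w11.png")
E
```

```text
[0.57942787 0.18583873 0.20349994] 1.7409812216008862
units [-0.014 -0.     0.883] turn -0.0002 mm 133.0
```

View pics/w11.png

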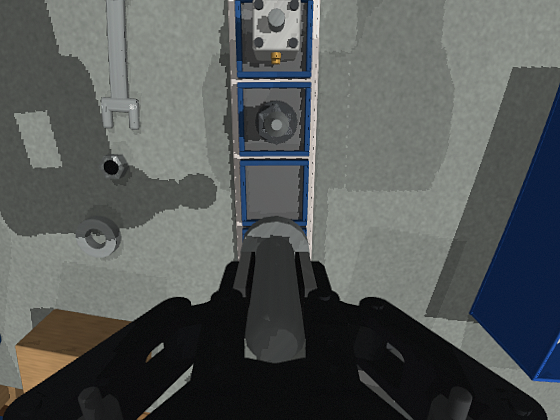

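The pillar hangs straight in the jaws (275,290), with the cylinder and hex seated behind it. Lowering.

Request:
arm_command(
  moves=[
    [-1, [-0.014, 0, 0.25], 0],
    [-1, [-0.014, 0, 0.5], 0],
    [-1, [-0.014, 0, 0.68], 0],
    [-1, [-0.014, 0, 0.79], 0],
    [-1, [-0.014, 0, 0.86], 0],
    [-1, [-0.014, 0, 0.885], 0],
    [-1, [-0.014, 0, 0.895], 0],
    [-1, [-0.014, 0, 0.905], 0],
    [-1, [-0.014, 0, 0.905], 0],
  ],
)

```text
time: 23.55
tool_pos: [0.5836, 0.1874, 0.0719]
tool_rot: [0.001, -0.085, 0.996, 0.0]
contact_force: [-0.4, -0.1, -2.9]
gripper_width: 0.238
grasp_force: 60.5
```

Request:
arm_command(
  moves=[
    [-1, [0, 0, 0.01], 0],
    [-1, [0, 0, 0.015], 0],
    [-1, [0, 0, 0.015], 0],
  ],
)

```text
time: 23.8
tool_pos: [0.5828, 0.1876, 0.0687]
tool_rot: [0.0, -0.086, 0.996, 0.0]
contact_force: [-0.1, 0.1, -2.5]
gripper_width: 0.245
grasp_force: 60.5
```

Request:
arm_command(
  moves=[
    [-1, [0, 0, 0.007], 0],
    [-1, [0, 0, 0.012], 0],
    [-1, [0, 0, 0.012], 0],
  ],
)

```text
time: 24.05
tool_pos: [0.583, 0.1877, 0.068]
tool_rot: [0.0, -0.086, 0.996, -0.0]
contact_force: [-3.4, -1.2, 4.9]
gripper_width: 0.239
grasp_force: 61.4
```

Request:
arm_command(
  moves=[
    [1, [0, 0, -0.003], 0],
    [1, [0, 0, -0.003], 0],
    [1, [0, 0, -0.003], 0],
    [1, [0, 0, -0.003], 0],
    [1, [0, 0, -0.003], 0],
    [1, [0, 0, -0.1], 0],
    [1, [0, 0, -0.35], 0],
    [1, [0, 0, -0.6], 0],
    [1, [0, 0, -0.85], 0],
    [1, [0, 0, -0.98], 0],
    [1, [0, 0, -0.98], 0],
    [1, [0, 0, -0.98], 0],
  ],
)

```text
time: 25.05
tool_pos: [0.5836, 0.1877, 0.2165]
tool_rot: [0.003, -0.086, 0.996, 0.0]
contact_force: [-0.5, 1.1, -0.4]
gripper_width: 0.999
grasp_force: 0.0
```

```bash
python3 - <<'E'
from h import *
p,R=pose(); print(p,yawof(R))
w=manip.grab_frame("wrist"); save(w,"w12.png")
for n in NAMES[2:]: print(n,[(np.round(d["extent"]).astype(int).tolist(),round(d["confidence"],2)) for d in manip.search_frame(w,n)[:2]])
print([np.round(proj(w,[*s,.06])) for s in SEAT])
x,y,a,z=TOOL["bush"]; P=p[:2]; T=np.array([x,y])
plan([(*(P+(T-P)*k/3),.21,(a if k==3 else None)) for k in (1,2,3)])
E
```

```text
[0.58358298 0.18770607 0.21650147] 1.742224465510556
air_cylinder [([254, 0, 298, 57], 0.76)]
guide_pillar [([252, 170, 294, 222], 0.58)]
drill_bush []
hex_punch [([256, 94, 292, 135], 0.9)]
[array([273.,  22.]), array([273., 114.]), array([273., 194.]), array([273., 263.])]
units [ 0.443 -0.796  0.007] turn 0.0 mm 137.0
units [ 0.457 -0.797 -0.   ] turn 0.0 mm 138.0
units [ 0.457 -0.797 -0.   ] turn 0.0567 mm 138.0
```

Request:
arm_command(
  moves=[
    [1, [0.13, -0.24, 0], 0],
    [1, [0.28, -0.5, 0], 0],
    [1, [0.4, -0.7, 0], 0],
    [1, [0.45, -0.8, 0], 0],
    [1, [0.45, -0.8, 0], 0],
  ],
)

```text
time: 25.72
tool_pos: [0.5349, 0.0549, 0.2118]
tool_rot: [-0.001, -0.084, 0.996, -0.0]
contact_force: [-0.2, 0.1, 0.3]
gripper_width: 0.998
grasp_force: 0.0
```

Request:
arm_command(
  moves=[
    [1, [0.13, -0.24, 0], 0],
    [1, [0.28, -0.5, 0], 0],
    [1, [0.4, -0.7, 0], 0],
    [1, [0.455, -0.795, 0], 0],
    [1, [0.455, -0.795, 0], 0],
  ],
)

```text
time: 26.13
tool_pos: [0.4886, -0.0734, 0.2124]
tool_rot: [-0.001, -0.084, 0.996, 0.0]
contact_force: [0.3, 0.1, 0.5]
gripper_width: 1.004
grasp_force: 0.0
```

Request:
arm_command(
  moves=[
    [1, [0.13, -0.24, 0], 0.02],
    [1, [0.28, -0.5, 0], 0.04],
    [1, [0.4, -0.7, 0], 0.0567],
    [1, [0.455, -0.795, 0.1], 0.0567],
    [1, [0.455, -0.795, 0.3], 0.0567],
    [1, [0.455, -0.795, 0.5], 0.0567],
    [1, [0.455, -0.795, 0.6], 0.0567],
    [1, [0.455, -0.795, 0.6], 0.0567],
    [1, [0.455, -0.795, 0.6], 0.0567],
  ],
)

```text
time: 26.88
tool_pos: [0.4426, -0.1992, 0.1221]
tool_rot: [-0.001, 0.092, 0.996, 0.001]
contact_force: [-0.1, 0.2, -0.4]
gripper_width: 1.0
grasp_force: 0.0
```

```bash
python3 - <<'E'
from h import *
p,R=pose(); print(p,yawof(R))
w=manip.grab_frame("wrist"); x,y,a,z=TOOL["bush"]; plan([(x,y,z,a)])
ring=np.array([proj(w,[x+.018*np.cos(t),y+.018*np.sin(t),.064]) for t in np.linspace(0,6.28,40)])
print("exp top ring",ring.min(0),ring.max(0)); print([(np.round(d["extent"],1),d["confidence"]) for d in manip.search_frame(w,"drill_bush")[:2]])
E
```

```text
[ 0.44258622 -0.19922985  0.12207491] 1.3871140824877204
units [ 0.009 -0.006  0.418] turn 0.0002 mm 63.0
exp top ring [242.95950115 212.65320755] [300.07185467 265.20912821]
[(array([244.3, 192.4, 298.8, 267. ]), 0.79)]
```

Request:
arm_command(
  moves=[
    [1, [0.006, -0.006, 0.2], 0],
    [1, [0.006, -0.006, 0.34], 0],
    [1, [0.006, -0.006, 0.4], 0],
    [1, [0.006, -0.006, 0.4], 0],
    [-1, [0.006, -0.006, 0.4], 0],
    [-1, [0.006, -0.006, 0.4], 0],
    [-1, [0.006, -0.006, 0.4], 0],
    [-1, [0.006, -0.006, 0.4], 0],
    [-1, [0.006, -0.006, 0.4], 0],
    [-1, [0.006, -0.006, 0.4], 0],
    [-1, [0.006, -0.006, 0.4], 0],
    [-1, [0.006, -0.006, 0.4], 0],
    [-1, [0.006, -0.006, 0.4], 0],
  ],
)

```text
time: 28.07
tool_pos: [0.4427, -0.2018, 0.065]
tool_rot: [0.001, 0.092, 0.996, -0.0]
contact_force: [-0.1, 1.9, 6.4]
gripper_width: 0.4
grasp_force: 60.2
```

Request:
arm_command(
  moves=[
    [-1, [0, 0, -0.1], 0],
    [-1, [0, 0, -0.25], 0],
    [-1, [0, 0, -0.5], 0],
    [-1, [0, 0, -0.75], 0],
    [-1, [0, 0, -0.98], 0],
    [-1, [0, 0, -0.98], 0],
    [-1, [0, 0, -0.98], 0],
  ],
)

```text
time: 28.65
tool_pos: [0.4424, -0.2019, 0.2125]
tool_rot: [0.002, 0.092, 0.996, -0.001]
contact_force: [-0.1, 0.9, -4.6]
gripper_width: 0.402
grasp_force: 60.5
```

```bash
python3 - <<'E'
from h import *
p,R=pose(); print(p,yawof(R)); P=p[:2]; T=SEAT[3]
# stay short of the rack row, arriving at the post-end seat from the -y side
plan([(*(P+(T-P)*k/3),.21,(YP if k==3 else None)) for k in (1,2,3)])
E
```

```text
[ 0.44240624 -0.20192323  0.21247545] 1.3858523385031523
units [-0.295  0.96   0.017] turn 0.0 mm 151.0
units [-0.295  0.96  -0.   ] turn 0.0 mm 151.0
units [-0.295  0.96  -0.   ] turn -0.0567 mm 151.0
```

Request:
arm_command(
  moves=[
    [-1, [-0.07, 0.22, 0], 0],
    [-1, [-0.15, 0.48, 0], 0],
    [-1, [-0.23, 0.74, 0], 0],
    [-1, [-0.295, 0.96, 0], 0],
    [-1, [-0.295, 0.96, 0], 0],
  ],
)

```text
time: 29.07
tool_pos: [0.5115, -0.0626, 0.2067]
tool_rot: [-0.002, 0.09, 0.996, 0.002]
contact_force: [0.0, 0.3, -3.6]
gripper_width: 0.397
grasp_force: 61.2
```

Request:
arm_command(
  moves=[
    [-1, [-0.07, 0.22, 0], 0],
    [-1, [-0.15, 0.48, 0], 0],
    [-1, [-0.23, 0.74, 0], 0],
    [-1, [-0.295, 0.96, 0], 0],
    [-1, [-0.295, 0.96, 0], 0],
  ],
)

```text
time: 29.48
tool_pos: [0.5815, 0.0703, 0.2067]
tool_rot: [-0.002, 0.09, 0.996, 0.001]
contact_force: [-0.6, -0.3, -3.2]
gripper_width: 0.399
grasp_force: 61.7
```

Request:
arm_command(
  moves=[
    [-1, [-0.07, 0.22, 0], -0.012],
    [-1, [-0.15, 0.48, 0], -0.028],
    [-1, [-0.23, 0.74, 0], -0.044],
    [-1, [-0.295, 0.96, 0], -0.0567],
    [-1, [-0.295, 0.96, 0], -0.0567],
    [-1, [-0.295, 0.96, 0], -0.0567],
    [-1, [-0.295, 0.96, 0], -0.0567],
  ],
)

```text
time: 30.07
tool_pos: [0.6501, 0.1981, 0.2071]
tool_rot: [-0.003, -0.085, 0.996, -0.001]
contact_force: [0.0, -0.0, -4.0]
gripper_width: 0.398
grasp_force: 62.2
```

```bash
python3 - <<'E'
from h import *
p,R=pose(); print(p,yawof(R)); plan([(*SEAT[3],.07,YP)])
E
```

```text
[0.65006416 0.19813139 0.20706618] 1.7417798293674613
units [-0.016 -0.001  0.914] turn -0.0 mm 137.0
```

Request:
arm_command(
  moves=[
    [-1, [-0.008, 0, 0.25], 0],
    [-1, [-0.008, 0, 0.5], 0],
    [-1, [-0.008, 0, 0.7], 0],
    [-1, [-0.008, 0, 0.82], 0],
    [-1, [-0.008, 0, 0.89], 0],
    [-1, [-0.008, 0, 0.915], 0],
    [-1, [-0.008, 0, 0.925], 0],
    [-1, [-0.008, 0, 0.935], 0],
    [-1, [-0.008, 0, 0.935], 0],
  ],
)

```text
time: 30.82
tool_pos: [0.6539, 0.1991, 0.0721]
tool_rot: [0.002, -0.085, 0.996, 0.0]
contact_force: [-0.1, 0.4, -3.5]
gripper_width: 0.399
grasp_force: 62.3
```

Request:
arm_command(
  moves=[
    [-1, [0, 0, 0.01], 0],
    [-1, [0, 0, 0.018], 0],
    [-1, [0, 0, 0.018], 0],
  ],
)

```text
time: 31.07
tool_pos: [0.6529, 0.1993, 0.0679]
tool_rot: [0.0, -0.086, 0.996, 0.0]
contact_force: [-0.7, -0.2, -3.4]
gripper_width: 0.403
grasp_force: 62.3
```

Request:
arm_command(
  moves=[
    [-1, [0, 0, 0.01], 0],
    [-1, [0, 0, 0.02], 0],
    [-1, [0, 0, 0.025], 0],
    [-1, [0, 0, 0.025], 0],
  ],
)

```text
time: 31.4
tool_pos: [0.653, 0.1993, 0.0651]
tool_rot: [0.0, -0.086, 0.996, -0.0]
contact_force: [-3.6, 0.7, 4.7]
gripper_width: 0.396
grasp_force: 63.2
```

Contact. Release, rise, then back off towards the base and check.

Request:
arm_command(
  moves=[
    [1, [0, 0, -0.003], 0],
    [1, [0, 0, -0.003], 0],
    [1, [0, 0, -0.003], 0],
    [1, [0, 0, -0.003], 0],
    [1, [0, 0, -0.003], 0],
    [1, [0, 0, -0.1], 0],
    [1, [0, 0, -0.35], 0],
    [1, [0, 0, -0.6], 0],
    [1, [0, 0, -0.85], 0],
    [1, [0, 0, -1.0], 0],
    [1, [0, 0, -1.0], 0],
    [1, [0, 0, -1.0], 0],
  ],
)

```text
time: 32.4
tool_pos: [0.654, 0.1994, 0.2176]
tool_rot: [0.003, -0.086, 0.996, 0.0]
contact_force: [0.5, -0.0, -1.1]
gripper_width: 1.006
grasp_force: 0.0
```

Request:
arm_command(
  moves=[
    [1, [0.3, 0, -0.2], 0],
    [1, [0.6, 0, -0.3], 0],
    [1, [0.8, 0, -0.3], 0],
    [1, [0.8, 0, -0.3], 0],
    [1, [0.8, 0, -0.3], 0],
    [1, [0.8, 0, -0.3], 0],
  ],
)

```text
time: 32.9
tool_pos: [0.5341, 0.1786, 0.2575]
tool_rot: [-0.0, -0.086, 0.996, -0.0]
contact_force: [-0.8, -0.4, -0.9]
gripper_width: 0.997
grasp_force: 0.0
```

```bash
python3 - <<'E'
from h import *
p,R=pose(); print(p)
w=manip.grab_frame("wrist"); A=manip.grab_frame("scene")
a=cv2.resize(w["frame"][60:360,180:380],(400,600),interpolation=cv2.INTER_CUBIC)
b=cv2.resize(A["frame"][150:330,350:450],(333,600),interpolation=cv2.INTER_CUBIC)
cv2.imwrite("pics/w13.png",np.hstack([a,b])[...,::-1])
E
```

```text
[0.53405521 0.17863543 0.25754133]
```

View pics/w13.png

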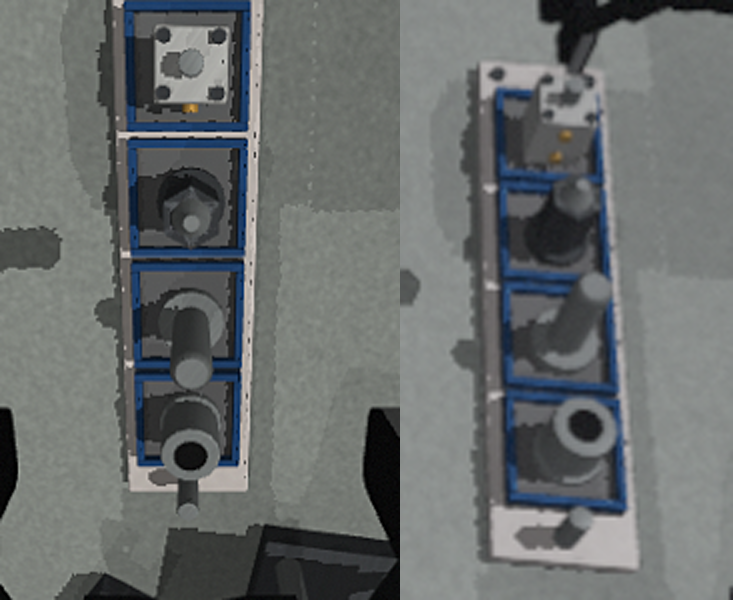

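The wrist view, top to bottom, shows the cylinder (190,65), hex (190,215), pillar (190,320) and bush (190,455), with the post at (188,500). All four stand upright inside their rims in reversed order, and the gripper is clear.

```bash
python3 -c "
from plant import manip
print(manip.job_done())"
```

```text
the job is handed in; nothing more can be done
None
```

All four tools stand upright in the empty rack in reverse order – from its post: drill bush, guide pillar, hex punch, air cylinder – each released on its seat floor, with nothing dropped or toppled; the job was handed in at about 33 s of the 96 s allowed, and no verdict was returned.

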